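# Close and lock the filter panel of the dust extractor

## Robot

A 6-joint arm with a two-finger parallel gripper is mounted at the origin on a cart in front of the work surface, level with it; the furniture and walls round the work are solid. World frame = base frame: x ahead of the robot, y to its left, z up, the work surface at z = 0. Lengths are in m, angles in rad, forces in N, time in s.
With the tool pointing down it reaches from about 0.35 to 0.975 m from the base axis. Payload 4.9 kg.
Tool frame: the origin (TCP) lies midway between the tips of the shut fingers; the grasp point (between the pads) lies 19 mm behind it; z points along the fingers, y is the line along which they close (so a half turn about z gives the same grasp; the last joint's range is limited). The gripper opens to 85 mm and grips with 20 to 120 N. Pads are 22 mm wide; open, the fingers measure 114 mm over their backs; the gripper's body (76 mm by 85 mm) begins 54 mm behind the grasp point. The pads swing forward as they close: fully open they stand 13 mm farther back than shut.
Start: joints at [-1.24, 0.053, 1.613, -0, 1.476, -0.119], TCP at [0.272, -0.563, 0.231] pointing down, gripper open.
Joint ranges: [-3.01, 3.01], [-1.01, 2.22], [0.06, 2.58], [-1.02, 4.17], [0.09, 2.62], [-3.14, 3.14]. Speed limits (rad/s): [2.57, 2.57, 3.14, 3.14, 3.14, 3.14].

## Interface

Orientations are given as a rotation vector (axis times angle).
In Python, from station import ctrl gives the robot as it stands.
- The arm moves only by the shell command python3 -m handwheel 'ROWS' [FORCE]. ROWS is JSON, a list of rows, each an object with "gripper": the gripper command: -1 is fully open, 1 is shut, values between are in proportion; "offset": the shift along the tool's x, y, z in mm, a list of three; "rotation": the turn, a rotation vector about the tool's x, y, z in rad, a list of three. A call has exactly 8 rows; each row is the pose to reach, as a shift and turn from the pose commanded when the call began, along the tool's axes at that moment; what a row does not reach only later rows make up. A row lasts 1/8 s, in which the tool goes at most 62.5 mm and 10.7 degrees, less where a joint would pass 70% of its speed; a pose out of reach is approached as far as the arm can. A call with a gripper value outside its range is refused whole. The fingers move at their own pace and stop on an object; FORCE is the grip in N (left out, the last holds). Time passes only in rows, so rows that repeat a pose let the fingers close, or fill a call up. It gives the time, the measured TCP pose, the force, the opening and the grip force at its end, in the units of the state.
- ctrl.get_obs(): the state, without advancing time (a new reading comes with each control period).
- ctrl.get_image(name): name is "scene" or "top" or "wrist"; returns a dict with "image" (420x560x3 uint8, red, green, blue), "fovy" (degrees; the focal length in pixels is half the picture's height over the tangent of half this angle, whatever the lens; pixels are square), "cx", "cy" (the principal point, pixels), "k1" (the pictures are not rectified: a ray, as slopes to the right and down, at radius r is drawn at 1 + k1 r^2 times it, then the intrinsics apply), "xyz" and "attitude" of the camera in the world. Camera axes: x right, y up, looking along -z (the intrinsics and any distortion apply to the point x, -y, -z); pixel columns grow to the right and rows downward; lengths in m; the calibration is good to about 2 mm. A picture is of the moment at which its call begins. There is no depth.
- ctrl.finish_job(): hands the job in; it is judged then, once.
The state is a dict: "t": time; "q": joint angles; "dq": joint speeds; "effort": joint torques, N m; "tool_pos": TCP position; "tool_rot": TCP orientation; "contact_force": force on the tool from outside, world axes, zero at the start; "wrist_torque": the same for the moment, N m; "opening": finger opening in m; "grip_force": force on a finger pad.
Only numpy, scipy, OpenCV 4.12 (cv2) and the standard library are available. Lean on these libraries where they do the work, as an engineer would, in place of code of your own. Each camera call takes 0.05 s, during which the arm holds its last target. There are 200 camera calls.

## Task

The filter of the small bench dust extractor has just been changed and its access panel stands half open. With the fingers kept shut, push the panel down onto its seal, then set the fingertips in the slot of the big quarter-turn fastener, press the panel flush and turn the fastener clockwise a full quarter turn to its stop, so that it locks and the panel stays flush when you let go. Do not grip or lift anything, do not swing the panel up wide open, and leave the carton, the blower bulb and the tweezers where they are.

Things in the scene. Friction and masses are not known exactly. Their poses are not given: they have to be found in the camera images.
- filter_unit: white box-shaped dust extractor, fixed, 210 mm (its x) by 200 mm (its y), top 100 mm above the worktop with the panel shut. Origin: centre of its underside on the worktop; z up; its -x side (louvres, rocker switch) faces the robot. The panel's hinge line runs along y at its back, 104.5 mm to +x and 95 mm above the origin.
- panel (a joint): opening angle of the aluminium panel on top, rad: 0 = flush (hard stop), grows as the front edge rises. Stays at any angle; less than 1 N at the front edge moves it. A springy seal under the front edge stops it about 0.035 rad (7 mm) short of flush and lifts it back to there unless it is held down or locked; pressing it flush takes about 5 to 8 N at the fastener.
- panel_edge (a point): middle of the panel's free front edge, on the top face, 213 mm from the hinge line; panel 204 mm wide, 5 mm thick, underside level with the hinge line. Axes: x towards the hinge, y to the left, z out of the top face. Left and right of the fastener the top face is bare from 50 to 100 mm off the middle: room to push it down.
- fastener (a joint): turn of the quarter-turn fastener, rad: 0 = unlocked (slot parallel to the front edge), grows clockwise seen from above, 1.571 = locked (slot front to back, hard stop). Stays where left; takes about 0.05 N m. In the last 0.5 rad a cam tongue below goes under a keeper bar; if the panel is not held down nearly flush, the tongue strikes the bar and blocks.
- slot (a point): centre of the fastener's slot floor, on the turning axis, 154.5 mm from the hinge line, 103.5 mm above the worktop when flush. Round rotor, 92 mm diameter; the slot runs straight across, open at both ends, 36 mm wide, 14 mm deep, between two black half-moon grips. Axes turn with it: y along the slot, x across, z out of the panel. Shut fingertips 25-30 mm off centre, moved round the axis, turn it.
- filter_carton: brown cardboard carton, 130x86x42 mm, loose, left of the extractor; origin at the centre of its underside. Bystander.
- blower: black rubber blower bulb with a red nozzle, 49 mm wide, 121 mm tall, standing loose right of the extractor; origin at the centre of its underside. Bystander.
- tweezers: steel tweezers, 124 mm long, 8 mm high, lying loose in front of the extractor; origin at the centre of their underside. Bystander.

How it is judged:
On the way, in this order (a step that is already met when the one before it is completed fails the run):
1. the panel is pushed down onto its seal with the fastener still unlocked (value of joint panel below 0.045 rad and value of joint fastener below 0.7 rad), for 0.1 s.
2. with the shut fingertips in the slot the fastener is turned to its stop while the panel is flush (value of joint panel below 0.012 rad and value of joint fastener above 1.47 rad and z of the grasp point in the frame of slot below 0.031 m and x of the grasp point in the frame of slot between -0.018 and 0.018 m and horizontal distance between the grasp point and slot below 0.05 m), for 0.1 s.
At the end, for the whole second after the job is handed in: The fastener is at its locked stop (within 7 degrees), the released panel stays flush (within 0.012 rad, about 2.5 mm at its front edge), everything is at rest, and carton, blower bulb and tweezers are within 15 mm of where they stood (value of joint panel below 0.012 rad and value of joint fastener above 1.45 rad and velocity of joint fastener between -0.05 and 0.05 rad/s and velocity of joint panel between -0.05 and 0.05 rad/s and distance of each of filter_carton, blower, tweezers from where it was at the start of the episode below 0.015 m); the robot touches nothing.
It fails at once if the panel is swung up wide open (value of joint panel above 0.8 rad).
It fails at once if a bystander is lifted, carried or knocked (distance of any of filter_carton, blower, tweezers from where it was at the start of the episode above 0.02 m).
It also fails if it takes over 40 s, if anything falls off the work surface, if the arm or the gripper's body presses on something with over 40 N, if the wrist force passes 120 N, or if a joint passes its speed limit or range.

## Working session

There is one attempt and no reset: what is moved stays moved. The work goes in short steps, Python scripts to look and compute and a shell command to move; the robot and the scene stay as the last step left them, time stands still between calls to the robot, and variables do not carry over. Pictures are saved under pics/ and viewed, at most 10 in all, crops included, and the job is handed in when it is done.

```bash
mkdir -p pics; ls; cat > h.py <<'E'
import numpy as np, cv2
from scipy.spatial.transform import Rotation as R
from station import ctrl
def cam(name,save=None):
    d=ctrl.get_image(name)
    if save: cv2.imwrite('pics/'+save,cv2.cvtColor(d['image'],cv2.COLOR_RGB2BGR))
    return d
def att(d):
    a=np.array(d['attitude'],float)
    return a if a.shape==(3,3) else (R.from_rotvec(a) if a.size==3 else R.from_quat(a)).as_matrix()
def ray(d,u,v):
    f=210/np.tan(np.radians(d['fovy'])/2)
    K=np.array([[f,0,d['cx']],[0,f,d['cy']],[0,0,1.]])
    p=cv2.undistortPoints(np.array([[[u,v]]],float),K,np.array([d['k1'],0,0,0,0.]))[0,0]
    return np.array(d['xyz']),att(d)@np.array([p[0],-p[1],-1])
def plane(d,u,v,z):
    o,r=ray(d,u,v); return o+r*(z-o[2])/r[2]
E
python3 - <<'E'
from h import *
for n in('scene','top'):
    d=cam(n,n+'1.png'); print({k:v for k,v in d.items() if k!='image'})
o=ctrl.get_obs();print(o)
E
```

```text
pics
{'fovy': 47.58297177472738, 'cx': 288.4404675706632, 'cy': 204.90920313297852, 'k1': 0.05841447854443711, 'xyz': array([-0.0521681 ,  0.60432831,  0.91462937]), 'attitude': array([ 0.39041184, -0.87422795, -2.21130389])}
{'fovy': 43.82588116052553, 'cx': 280.98949719521363, 'cy': 214.02491283963545, 'k1': -0.10212412728593623, 'xyz': array([0.466715  , 0.05839009, 1.25500631]), 'attitude': array([ 0.03525   , -0.03120877, -1.55473167])}
{'t': 0.1, 'q': array([-1.24001362e+00,  5.33016180e-02,  1.61414247e+00, -3.92474971e-06,
        1.47599982e+00, -1.19019702e-01]), 'dq': array([-0.00019888, -0.00282782, -0.00175954, -0.00065287, -0.00070652,
       -0.00016909]), 'effort': array([-4.05190463e-06, -3.94904566e+01, -3.71362567e+01, -1.58281491e-04,
        3.95813418e-03, -1.32842200e-05]), 'tool_pos': array([ 0.27154821, -0.56230781,  0.23018777]), 'tool_rot': array([-3.06068097e+00, -7.00196875e-01,  3.13241013e-04]), 'contact_force': array([-0.16302411, -0.01559966, -0.43660914]), 'wrist_torque': array([0.01005691, 0.02920672, 0.01063059]), 'grip_force': 0.0, 'opening': 0.08544254895489817}
```

View pics/scene1.png

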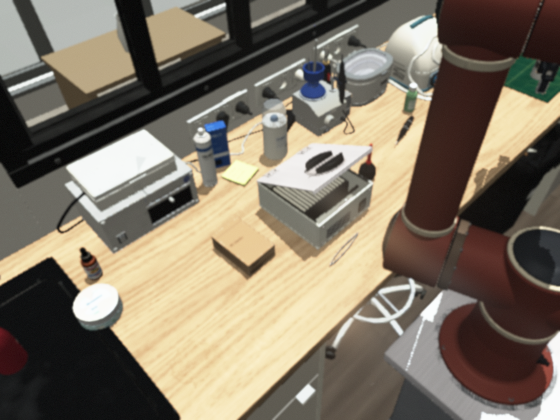

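View pics/top1.png

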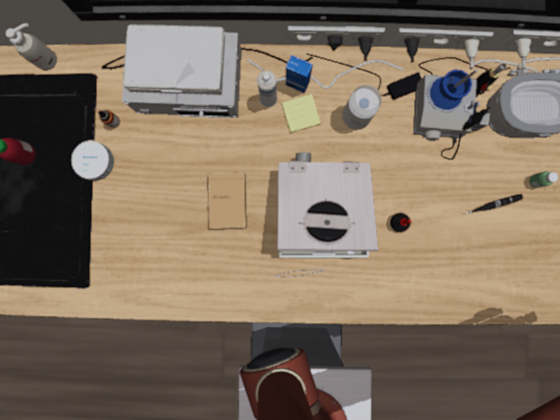

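The scene view shows the panel half open, with the fastener at about (325,160). In the top view the panel spans columns 278–375 and rows 164–250, with the fastener at (327,222). The carton is at (227,201), the blower at (400,222) and the tweezers at (300,272).

```bash
python3 - <<'E'
import cv2
a=cv2.imread('pics/top1.png')[150:290,260:420]; cv2.imwrite('pics/topc.png',cv2.resize(a,None,fx=4,fy=4,interpolation=cv2.INTER_CUBIC)) 
a=cv2.imread('pics/scene1.png')[135:275,240:400]; cv2.imwrite('pics/scenec.png',cv2.resize(a,None,fx=4,fy=4,interpolation=cv2.INTER_CUBIC)) 
E
```

```text
(no output)
```

View pics/topc.png

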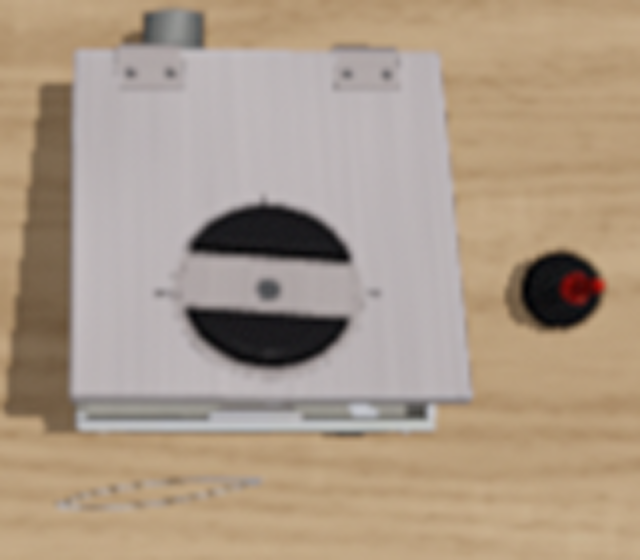

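View pics/scenec.png

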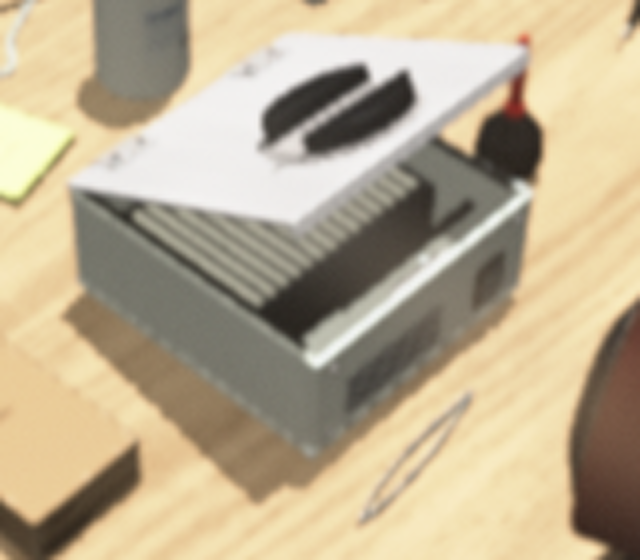

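The crops resolve the corners. In the top crop the hinge corners are at (77,50) and (440,52), the panel front corners at (72,398) and (470,402), and the slot centre at (268,290). In the scene crop the front corners are at (298,222) and (526,50).

```bash
python3 - <<'E'
from h import *
S=cam('scene');T=cam('top')
t=lambda x,y:(260+(x+.5)/4-.5,150+(y+.5)/4-.5)
s=lambda x,y:(240+(x+.5)/4-.5,135+(y+.5)/4-.5)
def tri(a,b):
    o1,r1=ray(T,*a);o2,r2=ray(S,*b)
    A=np.c_[r1,-r2];k=np.linalg.lstsq(A,o2-o1,rcond=None)[0]
    p,q=o1+k[0]*r1,o2+k[1]*r2
    return (p+q)/2,np.linalg.norm(p-q)
P={}
for n,a,b in(('FL',(72,398),(298,220)),('FR',(470,402),(526,48)),('HL',(77,50),(72,182)),('slot',(268,290),(318,112))):
    P[n],e=tri(t(*a),s(*b));print(n,P[n].round(4),e.round(4))
hl=plane(T,*t(77,50),.1);hr=plane(T,*t(440,52),.1);print('hinge top plane',hl.round(4),hr.round(4),np.linalg.norm(hl-hr))
print('rim',plane(T,*t(78,430),.09).round(4),plane(T,*t(436,430),.09).round(4))
d=hr-hl;yaw=np.arctan2(d[0],-d[1]);print('yaw',yaw)
f=P['FR']-P['FL'];print('front yaw',np.arctan2(f[0],-f[1]),np.linalg.norm(f))
print('angle',np.arcsin(((P['FL'][2]+P['FR'][2])/2-.1)/.213))
print('blower',plane(T,400,222,.06).round(3))
ax=R.from_rotvec(ctrl.get_obs()['tool_rot']).as_matrix();print(ax.round(3))
E
```

```text
FL [0.4395 0.0664 0.196 ] 0.0023
FR [ 0.4425 -0.1341  0.1948] 0.0033
HL [0.6305 0.0672 0.0973] 0.0031
slot [ 0.5021 -0.0285  0.1746] 0.0136
hinge top plane [0.6312 0.0683 0.1   ] [ 0.6336 -0.1342  0.1   ] 0.20252290992804114
rim [0.42   0.0644 0.09  ] [ 0.4229 -0.1354  0.09  ]
yaw 0.011698667890125983
front yaw 0.01497271454371699 0.2005076024022255
angle 0.4643403031439286
blower [ 0.503 -0.212  0.06 ]
[[ 0.901  0.435 -0.   ]
 [ 0.435 -0.901  0.001]
 [ 0.    -0.001 -1.   ]]
```

Checks hold: the panel is 0.20 m wide, the residuals are 2–3 mm, and the rim and hinge estimates agree. I take the hinge middle at (0.632, -0.033) with yaw 0.013 and an opening of about 0.46 rad. First I shut the gripper and head over the left bare area.

```bash
cat > d.py <<'E'
import sys
from h import *
x,y,z,yaw=map(float,sys.argv[1:5])
o=ctrl.get_obs();M=R.from_rotvec(o['tool_rot'])
T=R.from_matrix([[np.cos(yaw),np.sin(yaw),0],[np.sin(yaw),-np.cos(yaw),0],[0,0,-1]])
print('t',o['t'],'pos',o['tool_pos'].round(4),'F',o['contact_force'].round(2),'q6',o['q'][5].round(3))
print('off',(M.inv().apply(np.array([x,y,z])-o['tool_pos'])*1000).round(1),'rot',(M.inv()*T).as_rotvec().round(3))
E
python3 -m handwheel '[{"gripper":1,"offset":[40,-43,-5],"rotation":[0,0,-0.17]},{"gripper":1,"offset":[80,-85,-10],"rotation":[0,0,-0.34]},{"gripper":1,"offset":[110,-117,-15],"rotation":[0,0,-0.51]},{"gripper":1,"offset":[140,-150,-20],"rotation":[0,0,-0.68]},{"gripper":1,"offset":[170,-180,-20],"rotation":[0,0,-0.85]},{"gripper":1,"offset":[195,-205,-20],"rotation":[0,0,-1.02]},{"gripper":1,"offset":[216,-230,-20],"rotation":[0,0,-1.19]},{"gripper":1,"offset":[216,-230,-20],"rotation":[0,0,-1.35]}]' 60
python3 d.py 0.46 0.04 0.25 3.155
```

```text
t: 1.2
tool_pos: [0.3667, -0.26, 0.2512]
tool_rot: [1.943, 2.469, 0.0]
contact_force: [0.2, -0.0, 0.2]
opening: -0.0
grip_force: 0.0
t 1.2 pos [ 0.3667 -0.26    0.2512] F [ 0.21 -0.04  0.22] q6 -1.02
off [269.6 161.2   1.3] rot [ 0.     0.    -1.347]
```

```bash

python3 -m handwheel '[{"gripper":1,"offset":[40,24,0],"rotation":[0,0,-0.17]},{"gripper":1,"offset":[80,48,0],"rotation":[0,0,-0.34]},{"gripper":1,"offset":[120,72,0],"rotation":[0,0,-0.51]},{"gripper":1,"offset":[160,96,0],"rotation":[0,0,-0.68]},{"gripper":1,"offset":[200,120,0],"rotation":[0,0,-0.85]},{"gripper":1,"offset":[240,144,0],"rotation":[0,0,-1.02]},{"gripper":1,"offset":[270,161,0],"rotation":[0,0,-1.19]},{"gripper":1,"offset":[270,161,0],"rotation":[0,0,-1.347]}]' 60
python3 d.py 0.455 0.04 0.102 3.155
```

```text
t: 2.2
tool_pos: [0.4618, 0.0398, 0.251]
tool_rot: [0.022, -3.141, -0.001]
contact_force: [-1.1, 0.1, -0.2]
opening: -0.0002
grip_force: 0.0
t 2.2 pos [0.4618 0.0398 0.251 ] F [-1.09  0.06 -0.17] q6 -1.66
off [  6.7   0.3 149. ] rot [ 0.    -0.001  0.001]
```

```bash

python3 -m handwheel '[{"gripper":1,"offset":[3,0,20],"rotation":[0,0,0]},{"gripper":1,"offset":[5,0,40],"rotation":[0,0,0]},{"gripper":1,"offset":[5,0,55],"rotation":[0,0,0]},{"gripper":1,"offset":[5,0,68],"rotation":[0,0,0]},{"gripper":1,"offset":[5,0,81],"rotation":[0,0,0]},{"gripper":1,"offset":[5,0,94],"rotation":[0,0,0]},{"gripper":1,"offset":[5,0,107],"rotation":[0,0,0]},{"gripper":1,"offset":[5,0,117],"rotation":[0,0,0]}]'
python3 -m handwheel '[{"gripper":1,"offset":[0,0,8],"rotation":[0,0,0]},{"gripper":1,"offset":[0,0,15],"rotation":[0,0,0]},{"gripper":1,"offset":[0,0,21],"rotation":[0,0,0]},{"gripper":1,"offset":[0,0,26],"rotation":[0,0,0]},{"gripper":1,"offset":[0,0,29],"rotation":[0,0,0]},{"gripper":1,"offset":[0,0,31],"rotation":[0,0,0]},{"gripper":1,"offset":[0,0,31],"rotation":[0,0,0]},{"gripper":1,"offset":[0,0,31],"rotation":[0,0,0]}]'
python3 d.py 0.4777 -0.062 0.2 3.155
```

```text
t: 3.2
tool_pos: [0.4566, 0.0377, 0.1333]
tool_rot: [0.008, -3.141, -0.0]
contact_force: [1.2, -1.1, 0.5]
opening: -0.0002
grip_force: 0.1
t: 4.2
tool_pos: [0.4569, 0.0377, 0.1035]
tool_rot: [-0.008, 3.141, 0.0]
contact_force: [-1.8, -0.2, 1.4]
opening: -0.0
grip_force: 0.7
t 4.2 pos [0.4569 0.0377 0.1035] F [-1.84 -0.19  1.43] q6 -1.656
off [-20.3 -99.8 -96.5] rot [ 0.     0.    -0.008]
```

Tip at z = 0.1035, so the panel is on its seal (about 0.02–0.035 rad). Next I rise and look from above the slot.

```bash

python3 -m handwheel '[{"gripper":1,"offset":[0,0,-25],"rotation":[0,0,0]},{"gripper":1,"offset":[0,0,-60],"rotation":[0,0,0]},{"gripper":1,"offset":[-5,-25,-80],"rotation":[0,0,0]},{"gripper":1,"offset":[-10,-50,-96],"rotation":[0,0,0]},{"gripper":1,"offset":[-20,-80,-96],"rotation":[0,0,0]},{"gripper":1,"offset":[-20,-100,-96],"rotation":[0,0,0]},{"gripper":1,"offset":[-20,-100,-96],"rotation":[0,0,0]},{"gripper":1,"offset":[-20,-100,-96],"rotation":[0,0,0]}]'
python3 - <<'E'
from h import *
d=cam('wrist','w1.png');print(d['xyz'],d['attitude'])
print(ctrl.get_obs()['contact_force'])
E
```

```text
t: 5.2
tool_pos: [0.4772, -0.0617, 0.1991]
tool_rot: [0.008, -3.142, -0.001]
contact_force: [0.3, 0.2, 0.4]
opening: -0.0005
grip_force: 0.0
[ 0.40997718 -0.06339628  0.34101009] [-0.21106834 -0.21242187  1.56510289]
[-0.40173786 -0.65709638 -0.2366224 ]
```

View pics/w1.png

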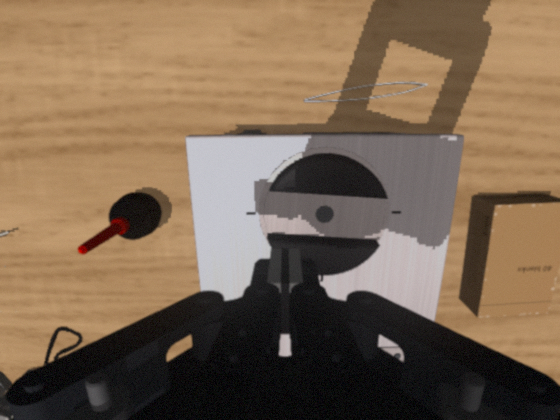

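The wrist view shows the slot hub at (324,214), the slot edges at rows ~195 and ~237, and the front edge at row 136 spanning columns 187–463.

```bash
python3 - <<'E'
from h import *
d=cam('wrist')
for n,u,v,z in(('hub',324,214,.109),('edgeL',463,136,.1065),('edgeR',187,136,.1065),('tickL',397,212,.105),('tickR',251,213,.105),('up1',270,191,.122),('up2',388,199,.122),('lo1',268,235,.122),('lo2',380,239,.122)):
    print(n,plane(d,u,v,z).round(4))
E
python3 d.py 0.4777 -0.062 0.135 3.155
```

```text
hub [ 0.4767 -0.0331  0.109 ]
edgeL [0.4177 0.0671 0.1065]
edgeR [ 0.4195 -0.1336  0.1065]
tickL [0.476 0.024 0.105]
tickR [ 0.4774 -0.0887  0.105 ]
up1 [ 0.4565 -0.0732  0.122 ]
up2 [0.4617 0.0103 0.122 ]
lo1 [ 0.4891 -0.0749  0.122 ]
lo2 [0.4919 0.0071 0.122 ]
t 5.3 pos [ 0.4772 -0.0615  0.1992] F [-0.04  0.65 -0.12] q6 -1.86
off [-0.5 -0.5 64.2] rot [ 0.    -0.    -0.007]
```

Axis at (0.477, -0.033), and the slot is about 0.05 rad clockwise. I insert on the right side (sweeping towards the front edge) and press flush.

```bash

python3 -m handwheel '[{"gripper":1,"offset":[1,0,30],"rotation":[0,0,0.04]},{"gripper":1,"offset":[1,0,55],"rotation":[0,0,0.04]},{"gripper":1,"offset":[1,0,70],"rotation":[0,0,0.04]},{"gripper":1,"offset":[1,0,80],"rotation":[0,0,0.04]},{"gripper":1,"offset":[1,0,87],"rotation":[0,0,0.04]},{"gripper":1,"offset":[1,0,92],"rotation":[0,0,0.04]},{"gripper":1,"offset":[1,0,96],"rotation":[0,0,0.04]},{"gripper":1,"offset":[1,0,96],"rotation":[0,0,0.04]}]'
python3 d.py 0.477 -0.033 0.1035 3.155
```

```text
t: 6.3
tool_pos: [0.4767, -0.0623, 0.1039]
tool_rot: [0.055, 3.14, -0.0]
contact_force: [-2.4, 1.2, 4.0]
opening: -0.0
grip_force: 1.6
t 6.3 pos [ 0.4767 -0.0623  0.1039] F [-2.4   1.23  4.01] q6 -1.821
off [ 0.7 29.3  0.4] rot [-0.     0.001 -0.048]
```

```bash

python3 -m handwheel '[{"gripper":1,"offset":[6.7,1.3,1],"rotation":[0,0,0]},{"gripper":1,"offset":[11.5,2.2,2],"rotation":[0,0,0.1]},{"gripper":1,"offset":[14.6,3.7,2],"rotation":[0,0,0.22]},{"gripper":1,"offset":[17.6,5.6,2],"rotation":[0,0,0.34]},{"gripper":1,"offset":[20.3,7.8,2],"rotation":[0,0,0.46]},{"gripper":1,"offset":[22.7,10.3,2],"rotation":[0,0,0.58]},{"gripper":1,"offset":[24.9,13,2],"rotation":[0,0,0.7]},{"gripper":1,"offset":[26.4,15.5,2],"rotation":[0,0,0.8]}]'
python3 d.py 0.477 -0.033 0.1035 3.155
python3 - <<'E'
from h import *
cam('scene','s2.png');a=cv2.imread('pics/s2.png')[135:275,240:400]; cv2.imwrite('pics/s2c.png',cv2.resize(a,None,fx=4,fy=4,interpolation=cv2.INTER_CUBIC)) 
E
```

```text
t: 7.3
tool_pos: [0.4506, -0.0472, 0.1028]
tool_rot: [1.277, 2.867, -0.005]
contact_force: [-1.7, -4.5, 7.3]
opening: -0.0004
grip_force: 3.6
t 7.3 pos [ 0.4506 -0.0472  0.1028] F [-1.75 -4.53  7.3 ] q6 -0.998
off [-7.1 29.1 -0.8] rot [-0.003  0.003 -0.851]
```

View pics/s2c.png

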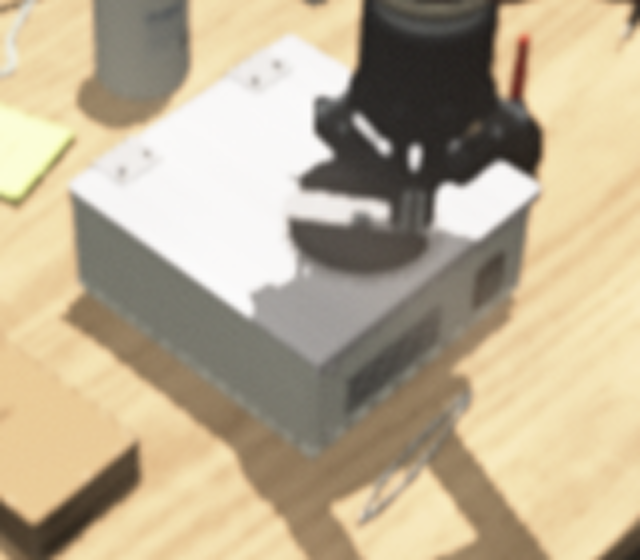

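The crop shows the slot turned about 45° with the fingertips in it and the panel flush. I continue to the stop with a little more press.

```bash

python3 -m handwheel '[{"gripper":1,"offset":[3.3,1.2,1],"rotation":[0,0,0.12]},{"gripper":1,"offset":[6.4,2.7,1.5],"rotation":[0,0,0.24]},{"gripper":1,"offset":[9.3,4.6,1.5],"rotation":[0,0,0.36]},{"gripper":1,"offset":[12,6.9,1.5],"rotation":[0,0,0.48]},{"gripper":1,"offset":[14.4,9.4,1.5],"rotation":[0,0,0.6]},{"gripper":1,"offset":[16.5,12.2,1.5],"rotation":[0,0,0.72]},{"gripper":1,"offset":[18.4,15,1.5],"rotation":[0,0,0.8]},{"gripper":1,"offset":[19.1,15.7,1.5],"rotation":[0,0,0.8]}]'
python3 d.py 0.477 -0.033 0.1035 1.584
```

```text
t: 8.35
tool_pos: [0.4496, -0.0246, 0.102]
tool_rot: [2.285, 2.145, -0.01]
contact_force: [-5.2, -13.9, 10.4]
opening: -0.0001
grip_force: 11.2
t 8.35 pos [ 0.4496 -0.0246  0.102 ] F [ -5.25 -13.88  10.36] q6 -0.149
off [-6.6 27.9 -1.4] rot [ 0.001  0.01  -0.076]
```

```bash

python3 -m handwheel '[{"gripper":1,"offset":[1,0,0.5],"rotation":[0,0,-0.04]},{"gripper":1,"offset":[2,0,0.5],"rotation":[0,0,-0.07]},{"gripper":1,"offset":[2,0,0.5],"rotation":[0,0,-0.07]},{"gripper":1,"offset":[2,0,0.5],"rotation":[0,0,-0.07]},{"gripper":1,"offset":[2,0,0.5],"rotation":[0,0,-0.07]},{"gripper":1,"offset":[2,0,0.5],"rotation":[0,0,-0.07]},{"gripper":1,"offset":[2,0,0.5],"rotation":[0,0,-0.07]},{"gripper":1,"offset":[2,0,0.5],"rotation":[0,0,-0.07]}]'
python3 d.py 0.477 -0.033 0.1035 1.584
python3 - <<'E'
from h import *
cam('wrist','w2.png')
E
```

```text
t: 9.35
tool_pos: [0.4503, -0.0244, 0.102]
tool_rot: [2.206, 2.221, -0.012]
contact_force: [-3.8, -17.6, 10.1]
opening: 0.0001
grip_force: 13.1
t 9.35 pos [ 0.4503 -0.0244  0.102 ] F [ -3.83 -17.64  10.06] q6 -0.214
off [-8.8 26.6 -1.3] rot [ 0.002  0.013 -0.007]
```

View pics/w2.png

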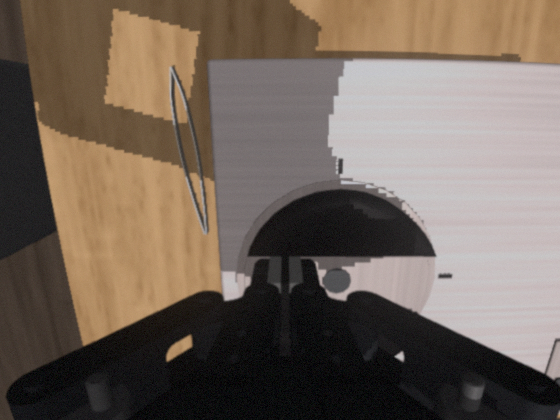

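The slot edge runs level at row 256, parallel to the panel's side edge (row ~61), so the slot points front to back. With 17 N tangential and no further motion, it is at its stop. Back off sideways, rise, and look.

```bash

python3 -m handwheel '[{"gripper":1,"offset":[-4,0,0],"rotation":[0,0,0]},{"gripper":1,"offset":[-6,0,-3],"rotation":[0,0,0]},{"gripper":1,"offset":[-7,0,-12],"rotation":[0,0,0]},{"gripper":1,"offset":[-7,0,-30],"rotation":[0,0,0]},{"gripper":1,"offset":[-7,0,-60],"rotation":[0,0,0]},{"gripper":1,"offset":[-7,0,-90],"rotation":[0,0,0]},{"gripper":1,"offset":[-7,0,-110],"rotation":[0,0,0]},{"gripper":1,"offset":[-7,0,-110],"rotation":[0,0,0]}]'
python3 - <<'E'
from h import *
a=cam('scene')['image'][135:275,240:400,::-1];b=cam('wrist','w3.png')['image'][...,::-1]
a=cv2.resize(a,(400,350));b=cv2.resize(b,(400,300));b=cv2.copyMakeBorder(b,0,50,0,0,cv2.BORDER_CONSTANT)
cv2.imwrite('pics/f.png',np.hstack([a,b]))
E
```

```text
t: 10.4
tool_pos: [0.4504, -0.0262, 0.2114]
tool_rot: [2.212, 2.226, 0.003]
contact_force: [0.3, -0.1, -1.0]
opening: -0.0001
grip_force: 0.0
```

View pics/f.png

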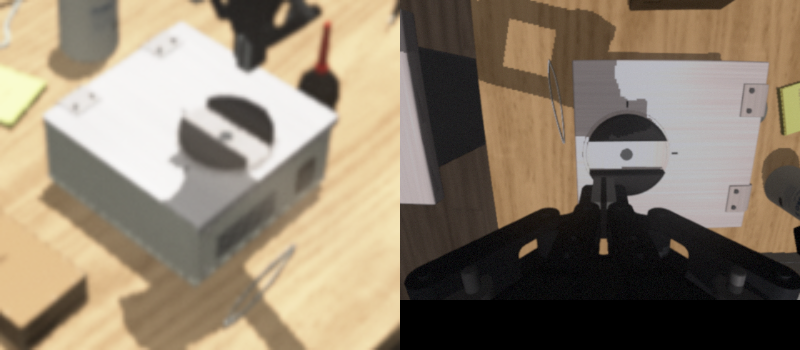

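The slot points front to back (right half, rows 141–168, level with the tick at (675,153)). The panel is flush with no gap, the bystanders are in place, and the tool is clear.

```bash
python3 -c "
from station import ctrl
print(ctrl.finish_job())"
```

```text
the job is handed in; nothing more can be done
None
```

I pushed the panel down onto its seal, pressed it flush and turned the fastener clockwise to its stop; the last pictures show the slot front to back, the panel still flush, the bystanders in place and the arm clear, and I handed the job in at about 10.5 s (no verdict was returned).

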